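# Draw the honed chisel from its rack and poise it upright over the mortise

### The job

With a light grip, take the beech-handled chisel by its handle and ease it straight out of its slot in the slanted rack, gently, without forcing the freshly honed tool against the rack. Turn it upright, edge down, and finish while still holding it, poised for chopping over the started mortise in the rail: the edge across the mortise, inside its outline, and about 2 cm above the rail's face, touching nothing. Leave the yellow-handled chisel, the rail and the wooden striking block where they are.

Things in the scene. Friction and masses are not known exactly. Their poses are not given: they have to be found in the camera images.
- chisel_grip (a point): Point on the round handle of the beech-handled chisel (230 mm, 0.17 kg), the one to take; handle 118 mm long, up to 29 mm thick. 38 mm from the butt, 80 mm from the handle's lower end. z: along the handle to the butt; y: parallel to the cutting edge; x: out of the blade's flat. In the rack z leans 45 degrees from vertical, butt up and to the rack's -x side, blade down and to +x.
- chisel_edge (a point): Middle of that chisel's cutting edge, 192 mm from chisel_grip along -z and 12.5 mm off the handle's axis along -x; same axes. The blade is 12 mm wide, 4 mm thick, 88 mm long.
- other_grip (a point): Yellow-handled chisel (250 mm long, handle 29 mm thick, blade 20 mm wide) in the same rack, to be left alone: point on its handle's axis, 80 mm from the handle's lower end.
- rack: Fixed slanted wooden chisel rack, 228 mm wide (y), 170 mm deep (x), 150 mm high. Origin on the table under the middle slot's mouth; +x away from the handles. Three slots, 60 mm apart along y, lead down and to +x at 45 degrees; the two chisels stand in the outer ones (either way round), the middle one is empty. The handles stand free, but a board runs under their lowest 37 mm.
- rack_mid (a point): Mouth of the rack's middle slot, 118 mm above the table; same axes as the rack. Slots are 26 mm wide, 9 mm thick, 80 mm deep, open below. A chisel hangs by its handle's lower end at the mouth, its flat on the slot's lower face (a hard, sudden grip drives it down against the mouth), and must be drawn about 115 mm along its handle before its edge is clear.
- mortise (a point): Centre of the started mortise, at the level of the rail's top face. The rail is a loose pale wooden bar lying flat on the table, 190 mm long (x), 46 mm wide (y), 44 mm high, 0.3 kg; the mortise is 52 mm long (x), 18 mm wide (y), 12 mm deep, in the middle of the top face, dark layout lines round it.
- striker_mid (a point): Centre of the loose beech striking block, 170 x 54 x 46 mm, lying on the table near the robot; to be left alone.

How it is judged:
On the way:
1. the chisel is drawn out: its edge is clear of the slot, held by the fingers and touching the rack no more (height (world z) of chisel_edge above 0.115 m and contact force between chisel and rack below 0.3 N and contact force between the fingers and chisel above 1 N), for 0.1 s.
At the end, for the whole second after the job is handed in: The chisel is held by the fingers alone, still, upright within 8 degrees with the edge down; the middle of the edge is within the outline of the mortise seen from above (52 x 18 mm), 8 to 35 mm above the rail's face, and the edge runs across the mortise within 12 degrees (angle between chisel_grip's own z axis and vertical below 0.14 rad and x of chisel_edge in the frame of mortise between -0.026 and 0.026 m and y of chisel_edge in the frame of mortise between -0.009 and 0.009 m and z of chisel_edge in the frame of mortise between 0.008 and 0.035 m and angle between the y axis of chisel_grip and the y axis of mortise, either way round below 0.21 rad and linear speed of chisel below 0.03 m/s and contact force between chisel and rail below 0.3 N and contact force between chisel and rack below 0.3 N and contact force between the fingers and chisel above 1 N); the arm keeps its last pose, push and grip.
It fails at once if the chisel is forced against the rack with more than 20 N (contact force between chisel and rack above 20 N).
It fails at once if the chisel strikes the rail (more than 2 N) (contact force between chisel and rail above 2 N).
It fails at once if the yellow-handled chisel is moved by more than 15 mm (distance of other_grip from where it was at the start of the episode above 0.015 m).
It fails at once if the rail is moved by more than 10 mm (distance of mortise from where it was at the start of the episode above 0.01 m).
It fails at once if the striking block is moved by more than 15 mm (distance of striker_mid from where it was at the start of the episode above 0.015 m).
It also fails if it takes over 42 s, if anything falls off the work surface, if the arm or the gripper's body presses on something with over 40 N, if the wrist force passes 120 N, or if a joint passes its speed limit or range.

### The arm

A 7-joint arm with a two-finger parallel gripper is mounted at the origin on the work surface; the furniture and walls round the work are solid. World frame = base frame: x ahead of the robot, y to its left, z up, the work surface at z = 0. Lengths are in m, angles in rad, forces in N, time in s.
With the tool pointing down it reaches from about 0.4 to 0.875 m from the base axis. Payload 4.4 kg.
Tool frame: the origin (TCP) lies midway between the tips of the shut fingers; the grasp point (between the pads) lies behind it (bot.grip_depth is the z of the grasp point in the tool frame, in m); z points along the fingers, y is the line along which they close (so a half turn about z gives the same grasp; the last joint's range is limited). The gripper opens to 85 mm and grips with 20 to 120 N. Pads are 22 mm wide; open, the fingers measure 114 mm over their backs; the gripper's body (76 mm by 85 mm) begins 54 mm behind the grasp point. The pads swing forward as they close: fully open they stand 13 mm farther back than shut.
Start: joints at [-1.195, 0.628, 0.038, 1.517, -0.027, 0.996, -0.02], TCP at [0.278, 0.588, 0.231] pointing down, gripper open.
Joint ranges: [-3.06, 3.06], [-0.37, 2.12], [-1.25, 1.32], [0.18, 2.47], [-1.1, 4.24], [0.23, 1.98], [-2.94, 2.94]. Speed limits (rad/s): [2.57, 2.57, 3.14, 3.14, 3.14, 3.14, 3.14].

### API

Orientations are given as a 3x3 rotation matrix whose columns are the frame's x, y, z axes.
In Python, from station import bot gives the robot as it stands.
- The arm moves only by the shell command python3 -m crank 'ROWS' [FORCE]. ROWS is JSON, a list of rows, each an object of numbers: "gripper": the finger opening in cm, from 0 to 8.54; "x", "y", "z": the shift along the tool's x, y, z in cm; "yaw": the turn about the tool's z in degrees. In form: [{"gripper": .., "x": .., "y": .., "z": .., "yaw": ..}, ...]. A call has 1 to 20 rows; each row is the pose to reach, as a shift and turn from the pose commanded when the call began, along the tool's axes at that moment; what a row does not reach only later rows make up. A row lasts 1/8 s, in which the tool goes at most 62.5 mm and 10.7 degrees, less where a joint would pass 70% of its speed; a pose out of reach is approached as far as the arm can. A call with a gripper value outside its range is refused whole. The fingers move at their own pace and stop on an object; FORCE is the grip in N (left out, the last holds). Time passes only in rows, so rows that repeat a pose let the fingers close. It gives the time, the measured TCP pose, the force, the opening and the grip force at its end, in the units of the state.
- bot.read_state(): the state, without advancing time (a new reading comes with each control period).
- bot.capture(name): name is "side" or "top"; returns (picture, depth): 480x640x3 uint8, blue, green, red; 480x640 float32, m along the optical axis (not along the pixel's ray), 0 where there is no reading.
- bot.camera_info(name): a dict with "camera_matrix" (3x3 intrinsics, pixels), "extrinsics" (4x4, takes a point from camera to world coordinates). Camera axes: x right, y down, z forward; pixel columns grow to the right and rows downward; lengths in m; the calibration is good to about 2 mm. A picture is of the moment at which its call begins. camera_info takes no time and is no camera call.
- bot.hand_in(): hands the job in; it is judged then, once.
The state is a dict: "t": time; "joint_pos": joint angles; "qd": joint speeds; "joint_torque": joint torques, N m; "tcp_pos": TCP position; "tcp_rot": TCP orientation; "contact_force": force on the tool from outside, world axes, zero at the start; "moment": the same for the moment, N m; "opening": opening from 0.0 (shut) to 1.0 (fully open); "gripper_force": force on a finger pad.
Only numpy, scipy, OpenCV 4.12 (cv2) and the standard library are available. Lean on these libraries where they do the work, as an engineer would, in place of code of your own. Each camera call takes 0.05 s, during which the arm holds its last target. There are 200 camera calls.

## Working session

There is one attempt and no reset: what is moved stays moved. The work goes in short steps, Python scripts to look and compute and a shell command to move; the robot and the scene stay as the last step left them, time stands still between calls to the robot, and variables do not carry over. Pictures are saved under pics/ and viewed, at most 10 in all, crops included, and the job is handed in when it is done.

```bash
mkdir -p pics; ls; python3 - <<'E'
from station import bot
import cv2,numpy as np
np.set_printoptions(precision=4,suppress=True)
s=bot.read_state();print(s, bot.grip_depth)
for n in("side","top"):
    p,d=bot.capture(n);cv2.imwrite(f"pics/{n}0.png",p);np.savez(f"{n}0.npz",p=p,d=d);i=bot.camera_info(n);print(n,i["camera_matrix"],i["extrinsics"])
E
```

```text
pics
{'t': 0.0, 'joint_pos': array([-1.1948,  0.6293,  0.0385,  1.5184, -0.027 ,  0.9963, -0.02  ]), 'qd': array([ 0.001 , -0.0016,  0.0014,  0.0013,  0.0003,  0.0006,  0.0013]), 'joint_torque': array([  0.0004, -56.34  ,   1.2264, -19.3443,   0.0109,   0.0107,
        -0.    ]), 'tcp_pos': array([0.2776, 0.587 , 0.2304]), 'tcp_rot': array([[-0.904 ,  0.4276, -0.0008],
       [ 0.4276,  0.904 , -0.0017],
       [-0.0001, -0.0019, -1.    ]]), 'contact_force': array([-0.1354, -0.2801,  0.1764]), 'moment': array([-0.0609, -0.0162,  0.0487]), 'gripper_force': 0.0, 'opening': 1.0044211992713334} -0.0187
side [[522.9705   0.     308.3477]
 [  0.     522.9705 238.681 ]
 [  0.       0.       1.    ]] [[ 0.8907 -0.2691  0.3663  0.1183]
 [-0.4545 -0.521   0.7225 -0.8443]
 [-0.0036 -0.81   -0.5864  0.8738]
 [ 0.      0.      0.      1.    ]]
top [[480.7465   0.     316.9361]
 [  0.     480.7465 244.9786]
 [  0.       0.       1.    ]] [[ 0.0117 -0.9958  0.091   0.4794]
 [-0.9997 -0.0137 -0.0221  0.0852]
 [ 0.0233 -0.0907 -0.9956  1.0126]
 [ 0.      0.      0.      1.    ]]
```

View pics/side0.png

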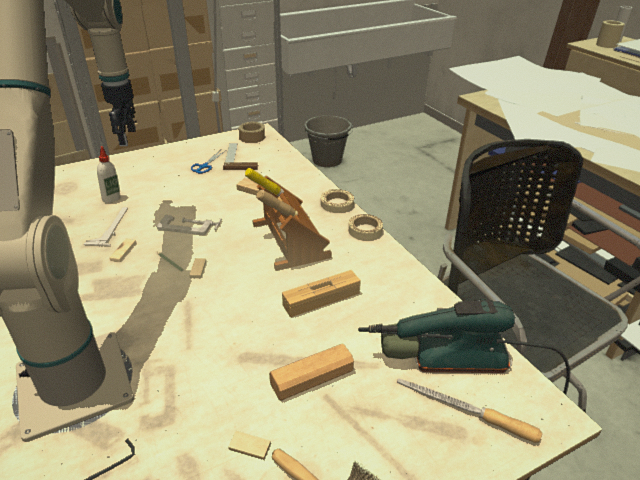

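View pics/top0.png

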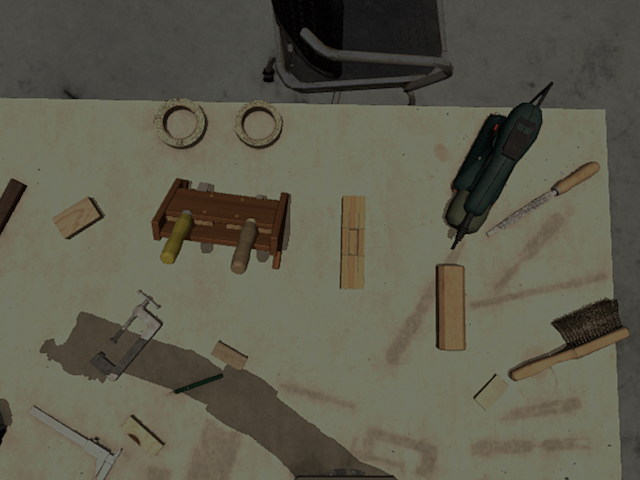

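The top view shows the beech handle from about (238,270) to (250,222), the yellow one at (176,238), the rail with its mortise at (353,242), and the striker at (450,307). The side view shows the same arrangement: beech handle at about (277,205), mortise at (321,286).

```bash
cat > h.py <<'E'
import numpy as np,cv2
from station import bot
np.set_printoptions(precision=4,suppress=True)
def pts(n,d):
    i=bot.camera_info(n);K=i["camera_matrix"];T=i["extrinsics"]
    v,u=np.mgrid[:480,:640];P=np.stack([(u-K[0,2])/K[0,0]*d,(v-K[1,2])/K[1,1]*d,d],-1)
    return P@T[:3,:3].T+T[:3,3]
def proj(n,p):
    i=bot.camera_info(n);K=i["camera_matrix"];T=i["extrinsics"]
    q=(np.asarray(p)-T[:3,3])@T[:3,:3]@K.T;return q[...,:2]/q[...,2:]
E
python3 - <<'E'
from h import *
t=np.load("top0.npz");s=np.load("side0.npz")
W=pts("top",t["d"])
for u,v in[(239,268),(241,260),(244,250),(246,240),(248,230),(250,222),(176,238),(353,200),(353,242),(353,280),(450,307),(352,215)]:print(u,v,W[v,u],t["p"][v,u])
# rail top face
m=(abs(W[...,2]-.044)<.008)&(t["d"]>0)
m[:, :330]=0;m[:,375:]=0;m[:180]=0;m[300:]=0
c=W[m][:,:2].astype(np.float32);r=cv2.minAreaRect(c);print("rail",m.sum(),r,np.median(W[m][:,2]))
hi=(W[...,2]>.03)&(t["d"]>0);hi[:,:430]=0;hi[:,470:]=0;hi[:262]=0;hi[352:]=0
print("striker",cv2.minAreaRect(W[hi][:,:2].astype(np.float32)),np.median(W[hi][:,2]))
im=np.hstack([cv2.resize(t["p"][165:295,140:380]*1,None,fx=3,fy=3,interpolation=cv2.INTER_CUBIC)])
im=np.clip(im*1.6,0,255).astype(np.uint8);cv2.imwrite("pics/tc.png",im)
cv2.imwrite("pics/sc.png",cv2.resize(s["p"][160:330,220:380],None,fx=3.5,fy=3.5,interpolation=cv2.INTER_CUBIC))
E
```

```text
239 268 [0.5125 0.1963 0.2115] [48 68 84]
241 260 [0.5258 0.1933 0.2115] [46 63 77]
244 250 [0.5435 0.1903 0.1999] [39 57 71]
246 240 [0.5628 0.1902 0.1772] [44 63 77]
248 230 [0.5824 0.1892 0.1606] [46 62 76]
250 222 [0.599  0.1879 0.1446] [32 48 60]
176 238 [0.5633 0.3079 0.1901] [25 67 77]
353 200 [ 0.662  -0.0094  0.0406] [ 57  89 112]
353 242 [ 0.5762 -0.0106  0.0321] [ 61  94 114]
353 280 [ 0.4982 -0.01    0.0428] [ 57  86 111]
450 307 [ 0.4464 -0.2048  0.0472] [ 64  92 113]
352 215 [ 0.6302 -0.0071  0.045 ] [ 57  88 113]
rail 1940 ((0.5771510601043701, -0.008529886603355408), (0.046529512852430344, 0.1902863085269928), 89.25811004638672) 0.04465004951171736
striker ((0.4464443624019623, -0.21041952073574066), (0.055385079234838486, 0.17018136382102966), 89.796630859375) 0.04566123452802079
```

View pics/tc.png

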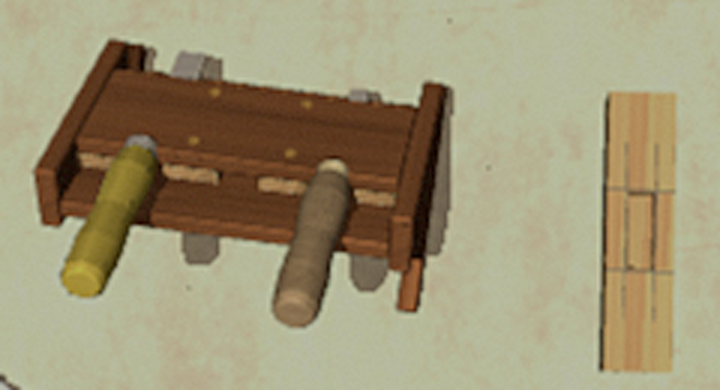

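View pics/sc.png

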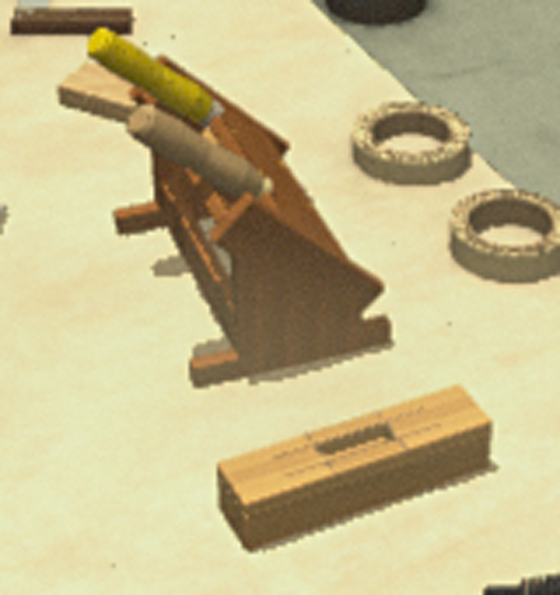

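```bash
cat > fit.py <<'E'
from h import *
from scipy.optimize import least_squares
t=np.load("top0.npz");s=np.load("side0.npz")
Q=[]
g0=np.array([.545,.192,.186])
for n,f in(("top",t),("side",s)):
    W=pts(n,f["d"]);hsv=cv2.cvtColor(f["p"],cv2.COLOR_BGR2HSV)
    # near the handle: distance to rough 45deg line
    d=np.array([-.704,.067,.707]);v=W-g0;a=v@d;r=np.linalg.norm(v-a[...,None]*d,axis=-1)
    m=(f["d"]>0)&(r<.03)&(a>-.065)&(a<.03)
    if n=="side": print(hsv[m].mean(0))
    print(n,m.sum());Q.append(W[m])
for lab,P in(("top",Q[0]),("side",Q[1]),("both",np.vstack(Q))):
    def F(p):
        c=np.array([.545,p[0],p[1]]);d=np.array([-np.cos(p[2])*np.cos(p[3]),-np.sin(p[2])*np.cos(p[3]),np.sin(p[3])])
        v=P-c;return np.linalg.norm(v-np.outer(v@d,d),axis=1)-.0138
    o=least_squares(F,[.192,.186,-.09,.785],loss="soft_l1",f_scale=.002)
    print(lab,o.x[:2],np.degrees(o.x[2:]),np.median(abs(o.fun)))
# rack yaw from top board plane front edge : slope surface normals
W=pts("top",t["d"]);m=(t["d"]>0)&(W[...,2]>.06)&(W[...,2]<.16);m[:,:145]=0;m[:,300:]=0;m[:170]=0;m[:,:]&=True
m[275:]=0
print("rack",cv2.minAreaRect(W[m][:,:2].astype(np.float32)))
E
python3 fit.py
```

```text
top 704
[ 18.1406 117.1979 119.388 ]
side 384
top [0.1956 0.1772] [-10.2784  44.1319] 0.0012112467005144694
side [0.1953 0.1784] [-6.7914 43.8977] 0.0014861080612542437
both [0.1955 0.1775] [-8.6932 44.0033] 0.0013029055834542537
rack ((0.6187419891357422, 0.24641761183738708), (0.2283923178911209, 0.13091638684272766), 83.09851837158203)
```

```bash
python3 - <<'E'
from h import *
t=np.load("top0.npz");s=np.load("side0.npz")
ps=np.radians(-7.5);d=np.array([-np.cos(ps)*.707,-np.sin(ps)*.707,.707]);c=np.array([.545,.1955,.1775])
for n,f in(("top",t),("side",s)):
    W=pts(n,f["d"]);v=W-c;a=v@d;r=np.linalg.norm(v-a[...,None]*d,axis=-1)
    m=(f["d"]>0)&(r<.017)&(a>0)&(a<.08);print(n,np.percentile(a[m],[80,90,95,98,100]))
    print(np.histogram(a[m],bins=np.arange(0,.08,.004)))
    m=(f["d"]>0)&(r<.010)&(a>.02)&(a<.08);print(n,np.median(a[m]),m.sum())
E
```

```text
top [0.0456 0.0465 0.0472 0.0479 0.0489]
(array([ 25,  27,  22,  24,  27,  30,  31,  30,  30,  26,  47, 115,   7,
         0,   0,   0,   0,   0,   0]), array([0.   , 0.004, 0.008, 0.012, 0.016, 0.02 , 0.024, 0.028, 0.032,
       0.036, 0.04 , 0.044, 0.048, 0.052, 0.056, 0.06 , 0.064, 0.068,
       0.072, 0.076]))
top 0.04646012672399136 89
side [0.0445 0.047  0.0478 0.0489 0.0502]
(array([10, 12, 17, 16, 16, 13, 18, 13, 15, 17, 18, 39,  8,  0,  0,  0,  0,
        0,  0]), array([0.   , 0.004, 0.008, 0.012, 0.016, 0.02 , 0.024, 0.028, 0.032,
       0.036, 0.04 , 0.044, 0.048, 0.052, 0.056, 0.06 , 0.064, 0.068,
       0.072, 0.076]))
side 0.04716612082528053 24
```

```bash
python3 -m crank '[{"gripper":6,"z":-3.5},{"gripper":6,"z":-7},{"gripper":6,"x":-4,"y":-2.4,"z":-7,"yaw":-2},{"gripper":6,"x":-9,"y":-5.4,"z":-7,"yaw":-5},{"gripper":6,"x":-14,"y":-8.4,"z":-7,"yaw":-8},{"gripper":6,"x":-19,"y":-11.4,"z":-7,"yaw":-11},{"gripper":6,"x":-24,"y":-14.4,"z":-7,"yaw":-14},{"gripper":6,"x":-29,"y":-17.4,"z":-7,"yaw":-17},{"gripper":6,"x":-34,"y":-20.4,"z":-7,"yaw":-17.8},{"gripper":6,"x":-38,"y":-22.8,"z":-7,"yaw":-17.8},{"gripper":6,"x":-40.3,"y":-24.2,"z":-7,"yaw":-17.8},{"gripper":6,"x":-40.3,"y":-24.2,"z":-7,"yaw":-17.8},{"gripper":6,"x":-40.3,"y":-24.2,"z":-7,"yaw":-17.8},{"gripper":6,"x":-40.3,"y":-24.2,"z":-7,"yaw":-17.8}]' 20
```

```text
schema error: expected keys gripper, x, y, z, yaw
```

```bash
python3 -m crank '[{"gripper":6,"x":0,"y":0,"z":-3.5,"yaw":0},{"gripper":6,"x":0,"y":0,"z":-7,"yaw":0},{"gripper":6,"x":-4,"y":-2.4,"z":-7,"yaw":-2},{"gripper":6,"x":-9,"y":-5.4,"z":-7,"yaw":-5},{"gripper":6,"x":-14,"y":-8.4,"z":-7,"yaw":-8},{"gripper":6,"x":-19,"y":-11.4,"z":-7,"yaw":-11},{"gripper":6,"x":-24,"y":-14.4,"z":-7,"yaw":-14},{"gripper":6,"x":-29,"y":-17.4,"z":-7,"yaw":-17},{"gripper":6,"x":-34,"y":-20.4,"z":-7,"yaw":-17.8},{"gripper":6,"x":-38,"y":-22.8,"z":-7,"yaw":-17.8},{"gripper":6,"x":-40.3,"y":-24.2,"z":-7,"yaw":-17.8},{"gripper":6,"x":-40.3,"y":-24.2,"z":-7,"yaw":-17.8},{"gripper":6,"x":-40.3,"y":-24.2,"z":-7,"yaw":-17.8},{"gripper":6,"x":-40.3,"y":-24.2,"z":-7,"yaw":-17.8}]' 20
```

```text
t: 1.85
tcp_pos: [0.5378, 0.1983, 0.3012]
tcp_rot: [[-0.992, 0.128, -0.001], [0.128, 0.992, 0.001], [0.001, 0.001, -1.0]]
contact_force: [-0.6, 0.3, -0.3]
opening: 0.705
gripper_force: 0.0
```

```bash
python3 -m crank '[{"gripper":5.5,"x":0,"y":-0.2,"z":3,"yaw":0},{"gripper":5.5,"x":0,"y":-0.2,"z":6,"yaw":0},{"gripper":5.5,"x":0,"y":-0.2,"z":9,"yaw":0},{"gripper":5.5,"x":0,"y":-0.2,"z":11.5,"yaw":0},{"gripper":5.5,"x":0,"y":-0.2,"z":13.2,"yaw":0},{"gripper":5.2,"x":0,"y":-0.2,"z":13.9,"yaw":0},{"gripper":5,"x":0,"y":-0.2,"z":13.9,"yaw":0},{"gripper":4.8,"x":0,"y":-0.2,"z":13.9,"yaw":0},{"gripper":4.6,"x":0,"y":-0.2,"z":13.9,"yaw":0},{"gripper":4.4,"x":0,"y":-0.2,"z":13.9,"yaw":0}]' && python3 - <<'E'
from h import *
p,d=bot.capture("side");np.savez("s1.npz",p=p,d=d)
cv2.imwrite("pics/s1.png",cv2.resize(p[110:290,180:360],None,fx=3.3,fy=3.3,interpolation=cv2.INTER_CUBIC))
E
```

```text
t: 3.1
tcp_pos: [0.5387, 0.1946, 0.1628]
tcp_rot: [[-0.991, 0.131, 0.001], [0.131, 0.991, 0.0], [-0.001, 0.0, -1.0]]
contact_force: [0.5, -0.0, -0.2]
opening: 0.517
gripper_force: 0.0
```

View pics/s1.png

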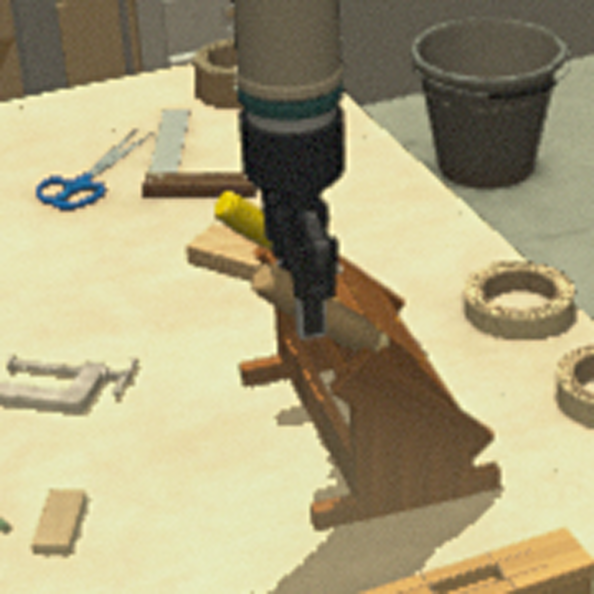

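The fingers straddle the beech handle at crop (310,305), with the butt sticking out to the left at (268,280). I'll close slowly.

```bash
python3 -m crank '[{"gripper":4.2,"x":0,"y":0,"z":0,"yaw":0},{"gripper":4.0,"x":0,"y":0,"z":0,"yaw":0},{"gripper":3.8,"x":0,"y":0,"z":0,"yaw":0},{"gripper":3.6,"x":0,"y":0,"z":0,"yaw":0},{"gripper":3.4,"x":0,"y":0,"z":0,"yaw":0},{"gripper":3.3,"x":0,"y":0,"z":0,"yaw":0},{"gripper":3.2,"x":0,"y":0,"z":0,"yaw":0},{"gripper":3.1,"x":0,"y":0,"z":0,"yaw":0},{"gripper":3.0,"x":0,"y":0,"z":0,"yaw":0}]' 20; python3 -m crank '[{"gripper":2.9,"x":0,"y":0,"z":0,"yaw":0},{"gripper":2.8,"x":0,"y":0,"z":0,"yaw":0},{"gripper":2.8,"x":0,"y":0,"z":0,"yaw":0}]'
```

```text
t: 4.28
tcp_pos: [0.5385, 0.1946, 0.1623]
tcp_rot: [[-0.991, 0.131, -0.0], [0.131, 0.991, 0.0], [0.0, 0.0, -1.0]]
contact_force: [0.2, -0.4, -0.8]
opening: 0.351
gripper_force: 0.0
t: 4.65
tcp_pos: [0.5385, 0.1948, 0.1624]
tcp_rot: [[-0.991, 0.131, 0.0], [0.131, 0.991, 0.0], [-0.0, 0.0, -1.0]]
contact_force: [-0.3, 1.0, 1.0]
opening: 0.336
gripper_force: 13.4
```

```bash
python3 -m crank '[{"gripper":2.75,"x":0,"y":0,"z":0,"yaw":0},{"gripper":2.7,"x":0,"y":0,"z":0,"yaw":0},{"gripper":2.7,"x":0.2,"y":0,"z":-0.2,"yaw":0},{"gripper":2.7,"x":0.5,"y":0,"z":-0.5,"yaw":0},{"gripper":2.7,"x":0.9,"y":0,"z":-0.9,"yaw":0},{"gripper":2.7,"x":1.3,"y":0,"z":-1.3,"yaw":0},{"gripper":2.7,"x":1.3,"y":0,"z":-1.3,"yaw":0}]'
```

```text
t: 5.52
tcp_pos: [0.5251, 0.1965, 0.1757]
tcp_rot: [[-0.991, 0.13, -0.0], [0.13, 0.991, 0.0], [0.0, 0.0, -1.0]]
contact_force: [-0.0, 0.3, -1.8]
opening: 0.33
gripper_force: 19.8
```

```bash
python3 -m crank '[{"gripper":2.7,"x":0.4,"y":0,"z":-0.4,"yaw":0},{"gripper":2.7,"x":0.9,"y":0,"z":-0.9,"yaw":0},{"gripper":2.7,"x":1.4,"y":0,"z":-1.4,"yaw":0},{"gripper":2.7,"x":1.9,"y":0,"z":-1.9,"yaw":0},{"gripper":2.7,"x":2.4,"y":0,"z":-2.4,"yaw":0},{"gripper":2.7,"x":2.9,"y":0,"z":-2.9,"yaw":0},{"gripper":2.7,"x":3.4,"y":0,"z":-3.4,"yaw":0},{"gripper":2.7,"x":3.9,"y":0,"z":-3.9,"yaw":0},{"gripper":2.7,"x":4.2,"y":0,"z":-4.2,"yaw":0},{"gripper":2.7,"x":4.2,"y":0,"z":-4.2,"yaw":0}]'
```

```text
t: 6.78
tcp_pos: [0.4838, 0.2019, 0.2176]
tcp_rot: [[-0.991, 0.131, 0.0], [0.131, 0.991, 0.0], [-0.0, 0.0, -1.0]]
contact_force: [-0.4, 0.3, -2.3]
opening: 0.33
gripper_force: 19.9
```

```bash
python3 -m crank '[{"gripper":2.7,"x":0.4,"y":0,"z":-0.4,"yaw":0},{"gripper":2.7,"x":0.9,"y":0,"z":-0.9,"yaw":0},{"gripper":2.7,"x":1.4,"y":0,"z":-1.4,"yaw":0},{"gripper":2.7,"x":1.9,"y":0,"z":-1.9,"yaw":0},{"gripper":2.7,"x":2.4,"y":0,"z":-2.4,"yaw":0},{"gripper":2.7,"x":2.9,"y":0,"z":-2.9,"yaw":0},{"gripper":2.7,"x":3.4,"y":0,"z":-3.4,"yaw":0},{"gripper":2.7,"x":3.9,"y":0,"z":-3.9,"yaw":0},{"gripper":2.7,"x":4.3,"y":0,"z":-4.3,"yaw":0},{"gripper":2.7,"x":4.3,"y":0,"z":-4.3,"yaw":0},{"gripper":2.7,"x":4.3,"y":0,"z":-4.3,"yaw":0}]' && python3 - <<'E'
from h import *
p,d=bot.capture("side");np.savez("s2.npz",p=p,d=d)
cv2.imwrite("pics/s2.png",cv2.resize(p[80:290,160:370],None,fx=2.8,fy=2.8,interpolation=cv2.INTER_CUBIC))
E
```

```text
t: 8.15
tcp_pos: [0.4414, 0.2073, 0.2602]
tcp_rot: [[-0.991, 0.131, -0.0], [0.131, 0.991, -0.0], [0.0, -0.0, -1.0]]
contact_force: [-0.9, -0.1, -1.7]
opening: 0.329
gripper_force: 19.9
```

View pics/s2.png

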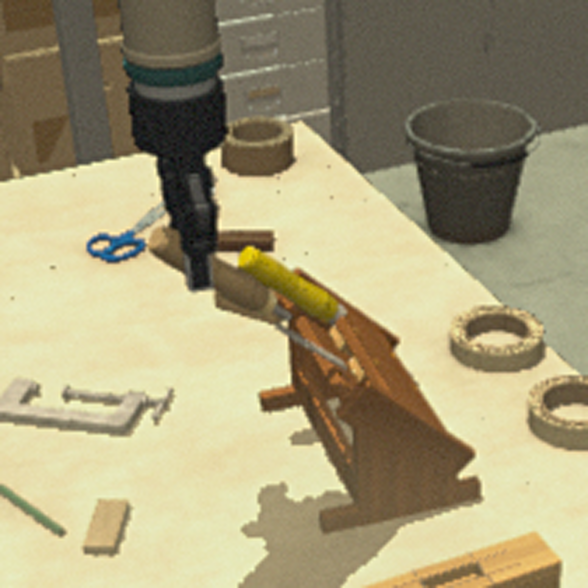

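The chisel is out and still leaning about 45°. The edge, at crop (355,375), is just clear of the rack. I'll lift away, then ease the grip so it can swing down by its own weight.

```bash
python3 -m crank '[{"gripper":2.7,"x":0.5,"y":0,"z":-1,"yaw":0},{"gripper":2.7,"x":1,"y":0,"z":-3,"yaw":0},{"gripper":2.7,"x":1.5,"y":0,"z":-5,"yaw":0},{"gripper":2.7,"x":2,"y":0,"z":-6.5,"yaw":0},{"gripper":2.7,"x":2,"y":0,"z":-7,"yaw":0},{"gripper":2.75,"x":2,"y":0,"z":-7,"yaw":0},{"gripper":2.8,"x":2,"y":0,"z":-7,"yaw":0},{"gripper":2.8,"x":2,"y":0,"z":-7,"yaw":0}]'; python3 -c "
from h import *
print(bot.read_state()['moment'])"; python3 -m crank '[{"gripper":2.82,"x":0,"y":0,"z":0,"yaw":0},{"gripper":2.82,"x":0,"y":0,"z":0,"yaw":0}]'; python3 - <<'E'
from h import *
print(bot.read_state()['moment'])
p,d=bot.capture("side");np.savez("s3.npz",p=p,d=d)
cv2.imwrite("pics/s3.png",cv2.resize(p[50:260,140:350],None,fx=2.8,fy=2.8,interpolation=cv2.INTER_CUBIC))
E
```

```text
t: 9.2
tcp_pos: [0.4213, 0.2098, 0.3297]
tcp_rot: [[-0.991, 0.131, -0.001], [0.131, 0.991, -0.001], [0.001, -0.001, -1.0]]
contact_force: [0.5, 0.6, -2.2]
opening: 0.325
gripper_force: 19.7
[ 0.0397  0.1084 -0.0213]
t: 9.45
tcp_pos: [0.4214, 0.21, 0.3301]
tcp_rot: [[-0.991, 0.131, -0.0], [0.131, 0.991, -0.0], [0.0, -0.0, -1.0]]
contact_force: [0.1, -0.1, -1.7]
opening: 0.333
gripper_force: 13.8
[-0.0286  0.0497  0.0659]
```

View pics/s3.png

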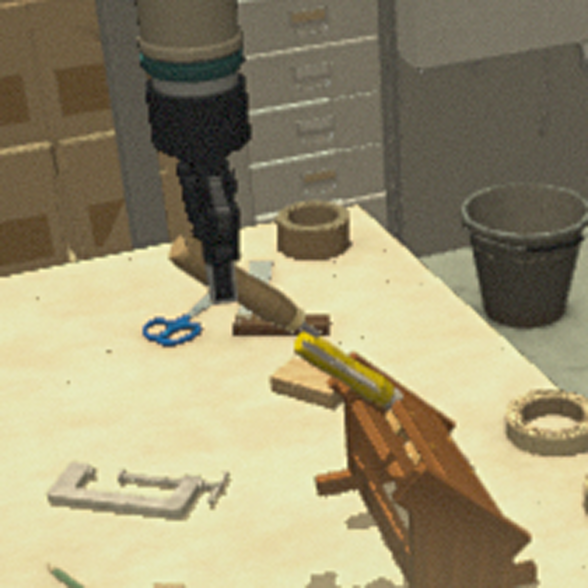

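The chisel hangs from butt (180,250) to edge at about (395,395). It is still held near 45° at 13.8 N. I'll ease off further and measure the tilt by depth.

```bash
cat > tilt.py <<'E'
from h import *
def tilt(save=None):
    st=bot.read_state();R=st["tcp_rot"];T=st["tcp_pos"];A=[];out=[]
    for n in("side","top"):
        p,d=bot.capture(n)
        if save: np.savez(save+n+".npz",p=p,d=d)
        L=(pts(n,d)-T)@R; L[...,2]+=.0187   # tool frame about the grasp point
        hsv=cv2.cvtColor(p,cv2.COLOR_BGR2HSV)
        r=np.hypot(L[...,0],L[...,2])
        m=(d>0)&(abs(L[...,1])<.02)&(r<.105)&(r>.012)&(hsv[...,1]>70)&(hsv[...,0]<30)&(hsv[...,2]>40)&(L[...,2]>-.06)
        q=L[m];
        if len(q)<20: print(n,len(q));continue
        l=cv2.fitLine(q[:,[0,2]].astype(np.float32),cv2.DIST_HUBER,0,.01,.01).ravel()
        v=l[:2]*np.sign(l[1]); print(n,len(q),"lean(deg, + = edge to tool -x)",np.degrees(np.arctan2(-v[0],v[1])),"line pt",l[2:],"y med",np.median(q[:,1]),"zrange",q[:,2].min(),q[:,2].max())
    print("moment",st["moment"],"gf",st["gripper_force"],"op cm",st["opening"]*8.54)
if __name__=="__main__":
    import sys; tilt(*sys.argv[1:])
E
python3 tilt.py; for i in 1; do python3 -m crank '[{"gripper":2.85,"x":0,"y":0,"z":0,"yaw":0},{"gripper":2.85,"x":0,"y":0,"z":0,"yaw":0}]'; done; python3 tilt.py
```

```text
side 448 lean(deg, + = edge to tool -x) 48.13226 line pt [-0.0188  0.0107] y med -0.00909404463110975 zrange -0.052103506102644505 0.07680831253287174
top 500 lean(deg, + = edge to tool -x) 46.02504 line pt [-0.0467  0.0244] y med -0.0012726838348066432 zrange 0.0009030026095152126 0.05228432784233514
moment [0.0429 0.0518 0.0271] gf 13.769002428743988 op cm 2.7849315731385174
t: 9.85
tcp_pos: [0.4215, 0.21, 0.3303]
tcp_rot: [[-0.991, 0.131, 0.0], [0.131, 0.991, 0.0], [-0.0, 0.0, -1.0]]
contact_force: [0.1, 0.3, -1.1]
opening: 0.335
gripper_force: 6.3
side 447 lean(deg, + = edge to tool -x) 48.452522 line pt [-0.0099  0.0024] y med -0.008981494262408992 zrange -0.05841581897021656 0.07681623980081546
top 496 lean(deg, + = edge to tool -x) 44.994812 line pt [-0.0474  0.0261] y med -0.0012635566437598942 zrange 0.0012453771214564965 0.05507337460067528
moment [-0.0503  0.0706 -0.0412] gf 6.344882935518399 op cm 2.8637579728415297
```

```bash
python3 -m crank '[{"gripper":2.86,"x":0,"y":0,"z":0,"yaw":0},{"gripper":2.86,"x":0,"y":0,"z":0,"yaw":0}]'|tail -1;  python3 tilt.py
```

```text
gripper_force: 3.2
side 358 lean(deg, + = edge to tool -x) 16.581894 line pt [-0.0023  0.0319] y med -0.009141754973490932 zrange -0.039432390341735485 0.09480556641604951
top 2
moment [-0.0046  0.0671  0.0262] gf 3.2482868037186563 op cm 2.864753203865985
```

```bash
python3 -m crank '[{"gripper":2.86,"x":0,"y":0,"z":0,"yaw":0},{"gripper":2.86,"x":0,"y":0,"z":0,"yaw":0}]'|tail -1;  python3 tilt.py a; python3 - <<'E'
from h import *
p=np.load("aside.npz")["p"]
cv2.imwrite("pics/s4.png",cv2.resize(p[50:260,140:350],None,fx=2.8,fy=2.8,interpolation=cv2.INTER_CUBIC))
E
```

```text
gripper_force: 3.3
side 367 lean(deg, + = edge to tool -x) 7.675135 line pt [0.0068 0.0215] y med -0.008554518755151733 zrange -0.054869050901489906 0.09998388871981659
top 0
moment [ 0.0217 -0.0118  0.004 ] gf 3.251914505381137 op cm 2.871103968372038
```

View pics/s4.png

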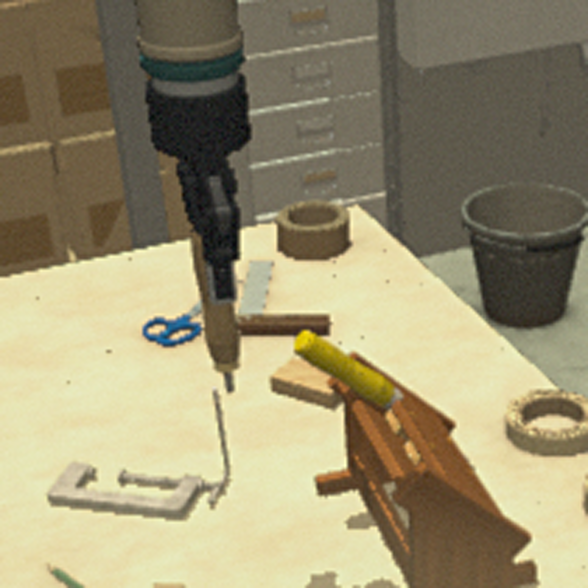

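It has swung nearly upright: handle from butt (200,245) to lower end (228,370), with the blade below it down to about (228,495), clear of everything. I'll let it settle and measure again, including the blade.

```bash
python3 -m crank '[{"gripper":2.86,"x":0,"y":0,"z":0,"yaw":0},{"gripper":2.86,"x":0,"y":0,"z":0,"yaw":0},{"gripper":2.86,"x":0,"y":0,"z":0,"yaw":0},{"gripper":2.86,"x":0,"y":0,"z":0,"yaw":0}]'|tail -1;  python3 tilt.py b; cat > blade.py <<'E'
from h import *
import sys
f=np.load(sys.argv[1]+"side.npz");st=bot.read_state();R=st["tcp_rot"]
L=(pts("side",f["d"])-st["tcp_pos"])@R;L[...,2]+=.0187
m=(f["d"]>0)&(abs(L[...,1])<.03)&(abs(L[...,0])<.1)&(L[...,2]>-.05)&(L[...,2]<.23)
q=L[m]
for a in np.arange(-.05,.22,.015):
    k=q[(q[:,2]>=a)&(q[:,2]<a+.015)]
    if len(k):print(f"{a:.3f}",len(k),np.percentile(k[:,0],[5,50,95]),np.median(k[:,1]))
print(q[:,2].max())
E
python3 blade.py b
```

```text
gripper_force: 3.3
side 369 lean(deg, + = edge to tool -x) 7.860459 line pt [0.0038 0.0444] y med -0.008774689049137505 zrange -0.0502015989898743 0.10096702066654992
top 0
moment [-0.0064 -0.0049 -0.0041] gf 3.2517967728199437 op cm 2.856888123046171
-0.050 28 [-0.0076  0.0097  0.013 ] -0.023169480535971572
-0.035 38 [-0.0046  0.0116  0.0159] -0.008500271836603308
-0.020 88 [-0.0112  0.005   0.0155] -0.020590928108726855
-0.005 83 [-0.0118  0.0038  0.0141] -0.021950964884007045
0.010 46 [-0.0097  0.0067  0.0132] -0.010500598327130798
0.025 72 [-0.0096  0.0017  0.0131] -0.009955274388679157
0.040 73 [-0.0118  0.0024  0.0135] -0.010081323619323106
0.055 61 [-0.0117  0.0011  0.0128] -0.009602335564302473
0.070 53 [-0.0092  0.0017  0.0101] -0.00782595839922383
0.085 14 [-0.0055  0.0001  0.0046] -0.0028480150093733066
0.100 21 [-0.004   0.002   0.0127] -0.001005325713008691
0.115 11 [0.0096 0.0114 0.0127] -0.004014423772397919
0.130 11 [0.009  0.0118 0.0122] -0.0033374017922117656
0.145 9 [0.0089 0.0107 0.0117] -0.0035265711956541357
0.160 11 [0.0087 0.0106 0.0116] -0.0037819054822589553
0.175 7 [0.0089 0.0102 0.0109] -0.004255965285313261
0.190 2 [0.0102 0.0104 0.0107] 0.001223916920739194
0.19110011922724035
```

```bash
python3 -m crank '[{"gripper":2.84,"x":0,"y":0,"z":0,"yaw":0},{"gripper":2.82,"x":0,"y":0,"z":0,"yaw":0},{"gripper":2.79,"x":0,"y":0,"z":-0.5,"yaw":0},{"gripper":2.76,"x":0,"y":0,"z":-1.5,"yaw":0},{"gripper":2.72,"x":-0.3,"y":-0.3,"z":-2.5,"yaw":0},{"gripper":2.7,"x":-1,"y":-1,"z":-3,"yaw":0},{"gripper":2.7,"x":-2.2,"y":-2.2,"z":-3,"yaw":-1},{"gripper":2.7,"x":-3.8,"y":-3.8,"z":-3,"yaw":-2},{"gripper":2.7,"x":-5.6,"y":-5.7,"z":-3,"yaw":-3},{"gripper":2.7,"x":-7.4,"y":-7.5,"z":-3,"yaw":-4},{"gripper":2.7,"x":-9.2,"y":-9.3,"z":-3,"yaw":-5},{"gripper":2.7,"x":-11,"y":-11.1,"z":-3,"yaw":-6},{"gripper":2.7,"x":-12.8,"y":-12.9,"z":-3,"yaw":-7},{"gripper":2.7,"x":-14.6,"y":-14.7,"z":-3,"yaw":-7},{"gripper":2.7,"x":-16.2,"y":-16.3,"z":-3,"yaw":-7},{"gripper":2.7,"x":-17.6,"y":-17.7,"z":-3,"yaw":-7},{"gripper":2.7,"x":-18.6,"y":-18.8,"z":-3,"yaw":-7},{"gripper":2.7,"x":-19.2,"y":-19.3,"z":-3,"yaw":-7},{"gripper":2.7,"x":-19.3,"y":-19.5,"z":-3,"yaw":-7},{"gripper":2.7,"x":-19.3,"y":-19.5,"z":-3,"yaw":-7}]' 20;  python3 tilt.py c;python3 blade.py c
```

```text
t: 13.75
tcp_pos: [0.5871, -0.008, 0.3603]
tcp_rot: [[-1.0, 0.008, -0.0], [0.008, 1.0, 0.0], [0.0, 0.0, -1.0]]
contact_force: [0.4, -0.1, -2.1]
opening: 0.327
gripper_force: 19.9
side 515 lean(deg, + = edge to tool -x) 5.1890903 line pt [0.0104 0.0071] y med -0.008105182660345501 zrange -0.04780336308205858 0.1025132131378644
top 15
moment [ 0.0273  0.0184 -0.0259] gf 19.893559645861387 op cm 2.7945103629748336
-0.050 102 [0.0011 0.0099 0.0147] -0.005731141909345888
-0.035 111 [-0.003   0.0106  0.0165] -0.00749913602441144
-0.020 130 [-0.0069  0.0085  0.0164] -0.01761840847388752
-0.005 115 [-0.0058  0.0086  0.0153] -0.018983578378773496
0.010 72 [-0.0059  0.0092  0.014 ] -0.009270663581177965
0.025 83 [-0.0084  0.0066  0.0146] -0.00996570815088419
0.040 85 [-0.0071  0.0076  0.0141] -0.010386711781225653
0.055 67 [-0.0051  0.0065  0.0139] -0.01081549075688584
0.070 56 [-0.0047  0.0058  0.0108] -0.006929288669226373
0.085 17 [-0.0024  0.0005  0.0063] -0.0030066902331288025
0.100 25 [-0.0013  0.0113  0.0132] -0.002714624832506884
0.115 23 [0.0109 0.0122 0.0131] -0.0005461057049203659
0.130 16 [0.0101 0.0113 0.013 ] -0.0020013752706892914
0.145 17 [0.01   0.0116 0.0128] -0.0010986012121286953
0.160 16 [0.0091 0.0106 0.0124] -0.0004466895253759504
0.175 14 [0.0101 0.0107 0.0116] -0.000667284539357038
0.190 4 [0.008  0.0098 0.0105] 0.0004736399655117039
0.1919217353581811
```

```bash
python3 -m crank '[{"gripper":2.7,"x":0,"y":0,"z":0.5,"yaw":0},{"gripper":2.7,"x":0,"y":0,"z":1.5,"yaw":0},{"gripper":2.7,"x":0,"y":0,"z":3,"yaw":0},{"gripper":2.7,"x":0,"y":0,"z":4.5,"yaw":0},{"gripper":2.7,"x":0,"y":0,"z":6,"yaw":0},{"gripper":2.7,"x":0,"y":0,"z":7.5,"yaw":0},{"gripper":2.7,"x":0,"y":0,"z":9,"yaw":0},{"gripper":2.7,"x":0,"y":0,"z":10.3,"yaw":0},{"gripper":2.7,"x":0,"y":0,"z":11.3,"yaw":0},{"gripper":2.7,"x":0,"y":0,"z":11.9,"yaw":0},{"gripper":2.7,"x":0,"y":0,"z":12.2,"yaw":0},{"gripper":2.7,"x":0,"y":0,"z":12.2,"yaw":0},{"gripper":2.7,"x":0,"y":0,"z":12.2,"yaw":0},{"gripper":2.7,"x":0,"y":0,"z":12.2,"yaw":0}]' ;  python3 tilt.py d;python3 blade.py d|tail -9; python3 - <<'E'
from h import *
f=np.load("dside.npz");p=f["p"];W=pts("side",f["d"])
cv2.imwrite("pics/s5.png",cv2.resize(p[130:330,240:400],None,fx=3,fy=3,interpolation=cv2.INTER_CUBIC))
m=(f["d"]>0)&(abs(W[...,2]-.0445)<.006);m[:260]=0;m[325:]=0;m[:,275:365]&=True;m[:,:275]=0;m[:,365:]=0
print(cv2.minAreaRect(W[m][:,:2].astype(np.float32)),np.median(W[m][:,2]))
E
```

```text
t: 15.6
tcp_pos: [0.5875, -0.0086, 0.2386]
tcp_rot: [[-1.0, 0.009, 0.001], [0.009, 1.0, 0.0], [-0.001, 0.0, -1.0]]
contact_force: [-0.9, 0.6, -1.3]
opening: 0.325
gripper_force: 19.9
side 431 lean(deg, + = edge to tool -x) 4.3561344 line pt [0.0074 0.0436] y med -0.008250036697313027 zrange -0.05054740967173658 0.1025687968127971
top 13
moment [ 0.0174 -0.0191  0.0282] gf 19.891005428507924 op cm 2.776711937930197
0.115 21 [0.0104 0.0121 0.014 ] -0.0035183169390883263
0.130 19 [0.0094 0.0116 0.0134] -0.0010524762682399987
0.145 16 [0.0097 0.0115 0.0129] -0.0021201125685044397
0.160 16 [0.0091 0.0104 0.0121] -0.0015496969092579419
0.175 13 [0.0087 0.0106 0.0117] -0.0023654785401887118
0.190 1 [0.009 0.009 0.009] 0.0059120018205887
0.205 1092 [-0.0743  0.0106  0.0911] -0.005950104621935081
0.220 254 [-0.0688  0.0078  0.0903] -0.023159525425460306
0.22998470226692327
((0.5756335258483887, -0.009502045810222626), (0.05223466083407402, 0.1917802393436432), 89.42677307128906) 0.04494660644695153
```

View pics/s5.png

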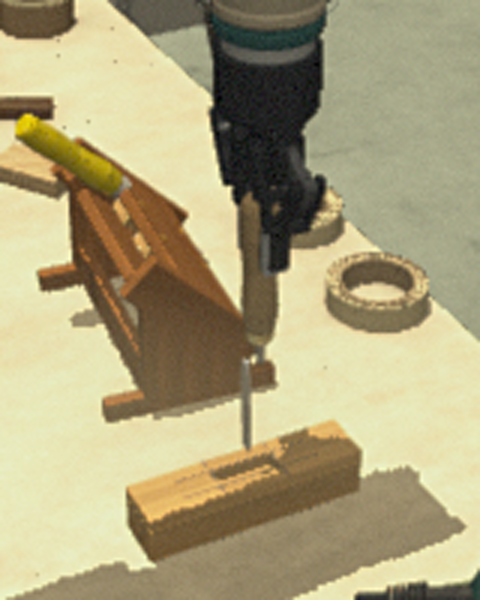

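The chisel hangs upright with its edge at crop (248,447), about 2 cm above the mortise at (245,468). The rail and the yellow chisel are where they were, so I'm handing in.

```bash
python3 -c "
from station import bot
print(bot.hand_in())"
```

```text
the job is handed in; nothing more can be done
None
```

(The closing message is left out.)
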